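# Put out two paint pots from the gravity rack

## Robot

A 6-joint arm with a two-finger parallel gripper is mounted at the origin on the work surface. World frame = base frame: x ahead of the robot, y to its left, z up, the work surface at z = 0. Lengths are in mm, angles in rad, forces in N, time in s.
With the tool pointing down it reaches from about 350 to 875 mm from the base axis. Payload 4.2 kg.
Tool frame: the origin (TCP) lies between the finger pads; the fingertips stand 25 mm ahead of it and the grasp point (between the pads) lies 6 mm ahead of it; z points along the fingers, y is the line along which they close (so a half turn about z gives the same grasp; the last joint's range is limited). The gripper opens to 85 mm and grips with 20 to 120 N. Pads are 22 mm wide; open, the fingers measure 114 mm over their backs; the gripper's body (76 mm by 85 mm) begins 54 mm behind the grasp point. The pads swing forward as they close: fully open they stand 13 mm farther back than shut.
Start: joints at [1.517, 0.385, 0.008, 0, -1.194, -0.259], TCP at [192.295, 594.661, 256.312] pointing down, gripper open.
Joint ranges: [-3.14, 3.14], [-1.21, 2.06], [-1.07, 1.41], [-3.16, 2.05], [-2.99, -0.16], [-3.1, 3.1]. Speed limits (rad/s): [2.79, 2.79, 3.14, 3.14, 3.14, 3.14].

## Interface

Orientations are given as a unit quaternion [x, y, z, w].
In Python, from bench import arm gives the robot as it stands.
- The arm moves only by the shell command python3 -m pendant 'ROWS'. ROWS is JSON, a list of rows, each a list of 7 numbers: the shift along the tool's x, y, z in m, then the turn, a rotation vector about the tool's x, y, z in degrees, then the finger opening in m, from 0 to 0.0854. In form: [[x, y, z, wx, wy, wz, fingers], ...]. A call has 1 to 12 rows; each row shifts and turns the commanded pose from where the row before left it, along the tool's axes as they then stand; what a row does not reach is not made up. A row lasts 1/10 s, in which the tool goes at most 50 mm and 8.59 degrees, less where a joint would pass 70% of its speed; a pose out of reach is approached as far as the arm can. A call is refused whole if a number of a shift passes 0.05 or a number of a turn 8.59, either way. A call with a gripper value outside its range is refused whole. The fingers move at their own pace and stop on an object; the grip force is fixed at half the most. Time passes only in rows, so rows that do not move let the fingers close. It gives the time, the measured TCP pose, the force, the opening and the grip force at its end, in the units of the state.
- arm.read_state(): the state, without advancing time (a new reading comes with each control period).
- arm.get_image(name): name is "scene" or "top"; returns a dict with "image" (480x640x3 uint8, red, green, blue), "fx", "fy", "cx", "cy" (pixels), "xyz" and "rotation" of the camera in the world. Camera axes: x right, y down, z forward; pixel columns grow to the right and rows downward; lengths in mm; the calibration is good to about 2 mm. A picture is of the moment at which its call begins. There is no depth.
- arm.job_done(): hands the job in; it is judged then, once.
The state is a dict: "clock": time; "joints": joint angles; "joint_vel": joint speeds; "joint_efforts": joint torques, N m; "position": TCP position; "ee_rot": TCP orientation; "contact_force": force on the tool from outside, world axes, zero at the start; "wrist_torque": the same for the moment, N m; "gripper_width": finger opening in mm; "grasp_force": force on a finger pad.
Only numpy, scipy, OpenCV 4.12 (cv2) and the standard library are available. Lean on these libraries where they do the work, as an engineer would, in place of code of your own. Each camera call takes 0.05 s, during which the arm holds its last target. There are 200 camera calls.

## Task

Put out two pots of paint from the gravity rack, one at a time: press the rocker's paddle right down so that the gate at its other end lifts and the front pot rolls into the catch tray, let the paddle come all the way back up so that the next pot rolls down to the gate, then press and let go once more. Work it by the paddle alone and keep off the gate, the hold-back blade and the pots: nothing is picked up, the last two pots stay in the queue, and everything else on the bench stays where it is.

Things in the scene. Friction and masses are not known exactly. Their poses are not given: they have to be found in the camera images.
- rack: plywood gravity rack for paint pots, fixed to the bench, 300 x 90 mm. Origin on the bench under the front pot; x is level and points downhill along the lane, y to the paddle's side, z up. The lane slopes 7 degrees: rear stop at x = -160 mm, queue, gate at x = +24 mm, then the open catch tray up to its lip at x = +121 mm. Lane walls (outer faces) at y = -34 and +34 mm, 24 mm above the runners
- rocker (a joint): angle of the rocking lever. 0 = at rest: paddle up, gate down. It grows as the paddle goes down; at 0.72 rad it meets its stop, gate fully up. From about 0.55 rad on a pot can pass under the gate, while a blade holds back the queue. A spring returns it to 0 when let go: about 1.5 N on the paddle at the start, 3 to 5 N near the stop
- rocker_pivot (a point): middle of the rocker's pivot pin, above the front pot, 82 mm over the bench; the pin is level and runs along the rack's y axis. Just behind it the hold-back blade, an aluminium plate across the lane 56 mm wide, hangs from the rocker's rear cross bar; it drops between the first two pots as the paddle goes down
- paddle_top (a point): centre of the paddle's upper face, moving with it. The paddle is the flat 44 x 44 x 5 mm plywood plate at one end of the rocker, beside the lane wall: at rest 59 mm towards the rack's -x from the pivot and 63 mm to +y, about 109 mm over the bench, its uphill edge raised by 0.37 rad. To the stop it goes about 46 mm down, shifting under 8 mm along the lane
- gate_edge (a point): middle of the lower edge of the gate, the aluminium plate (56 mm wide, 30 mm tall, 4 mm thick) at the other end of the rocker, hanging across the lane in front of the front pot; it moves with the rocker, and at rest is 67 mm over the bench
- jar1: paint pot, front pot, resting against the gate: black body, white lid, 40 mm in diameter and 56 mm long, 45 to 85 g, lying on its side across the lane so that it rolls; origin at its middle, on its axis. It turns as it rolls
- jar2: paint pot, second pot in the queue, behind jar1: black body, white lid, 40 mm in diameter and 56 mm long, 45 to 85 g, lying on its side across the lane so that it rolls; origin at its middle, on its axis. It turns as it rolls
- jar3: paint pot, third pot in the queue, behind jar2: black body, white lid, 40 mm in diameter and 56 mm long, 45 to 85 g, lying on its side across the lane so that it rolls; origin at its middle, on its axis. It turns as it rolls
- jar4: paint pot, last pot in the queue, behind jar3: black body, white lid, 40 mm in diameter and 56 mm long, 45 to 85 g, lying on its side across the lane so that it rolls; origin at its middle, on its axis. It turns as it rolls
- spare_jar: bystander: a closed paint pot like those in the rack (40 mm across, 56 mm tall) standing upright on the bench beyond the rack's tray end; origin at its underside
- cement: bystander: square amber glass bottle of cement, 36 x 36 x 70 mm, black cap, standing beside the tray on the paddle side; origin at its underside
- wheel: bystander: loose model-car wheel, black tyre 29 mm across, 12 mm thick, lying flat beside the high end of the rack; origin at its underside
- roadster: bystander: half-built black model car 165 x 72 x 50 mm, standing on its wheels on the mat beyond the rack; origin at its underside
- hobby_knife: bystander: aluminium craft knife about 130 mm long, 10 mm thick, lying on the left part of the mat; origin at its underside
- nippers: bystander: small side cutters 130 mm long, 11 mm thick, lying on the right part of the mat; origin at its underside
- brush: bystander: slim paint brush about 165 mm long, 8 mm thick, lying on the left part of the mat; origin at its underside
Not all that is in view belongs to the job. Leave any purple look-alike of the jar4 alone.

How it is judged:
By the outcome, as a careful person would: the job done as asked, in the order asked, and still so for the second after the job is handed in, with the robot touching nothing.
It also fails if it takes over 38 s, if anything falls off the work surface, if the arm or the gripper's body presses on something with over 40 N, if the wrist force passes 120 N, or if a joint passes its speed limit or range.

## Working session

There is one attempt and no reset: what is moved stays moved. The work goes in short steps, Python scripts to look and compute and a shell command to move; the robot and the scene stay as the last step left them, time stands still between calls to the robot, and variables do not carry over. Pictures are saved under pics/ and viewed, at most 10 in all, crops included, and the job is handed in when it is done.

```bash
mkdir -p pics; cat > h.py <<'E'
from bench import arm
import cv2,numpy as np,pickle
def shot(n,f):
    d=arm.get_image(n); cv2.imwrite(f'pics/{f}.png',cv2.cvtColor(d['image'],cv2.COLOR_RGB2BGR)); pickle.dump(d,open(f'pics/{f}.pkl','wb')); return d
def P(d): 
    R=np.array(d['rotation']).reshape(3,3); return R,np.array(d['xyz'])
def atz(d,u,v,z):
    R,t=P(d); r=R@[(u-d['cx'])/d['fx'],(v-d['cy'])/d['fy'],1]; return t+r*(z-t[2])/r[2]
def proj(d,p):
    R,t=P(d); q=R.T@(np.array(p)-t); return np.array([d['fx']*q[0]/q[2]+d['cx'],d['fy']*q[1]/q[2]+d['cy']])
E
python3 - <<'E'
from h import *
for n in('top','scene'):
    d=shot(n,n+'0'); print(n,d['xyz'],d['rotation'],d['fx'],d['cx'])
print(arm.read_state())
E
```

```text
top [ 396.66084313  -26.68365739 1039.9393278 ] [ 0.72020715 -0.6858319   0.07423673 -0.07365582] 481.6865286608661 314.2155333406943
scene [1164.8396292   535.27736767 1062.72110878] [ 0.35582195  0.87298665 -0.30827669 -0.12747759] 578.7805404695933 325.497636725868
{'clock': 0.1, 'joints': array([ 1.51662640e+00,  3.85508433e-01,  6.76080771e-03, -3.98576768e-04,
       -1.19399406e+00, -2.58609844e-01]), 'joint_vel': array([-4.25799371e-04, -1.03418170e-03,  2.79886886e-03,  1.65645610e-03,
        3.25791205e-05,  8.21723716e-04]), 'joint_efforts': array([-2.32892762e-04, -3.93320954e+01,  1.88928616e+01,  4.19782698e+00,
       -2.59996094e-03,  8.54279079e-06]), 'position': array([192.15495131, 594.23957158, 255.3182948 ]), 'ee_rot': array([ 9.87784070e-01, -1.55825705e-01, -8.50150539e-05,  9.86503311e-04]), 'contact_force': array([-0.43638917,  0.23897248, -0.51910331]), 'wrist_torque': array([-0.0070111 , -0.03587659,  0.00484818]), 'grasp_force': 0.0, 'gripper_width': 85.08827543964675}
```

View pics/top0.png

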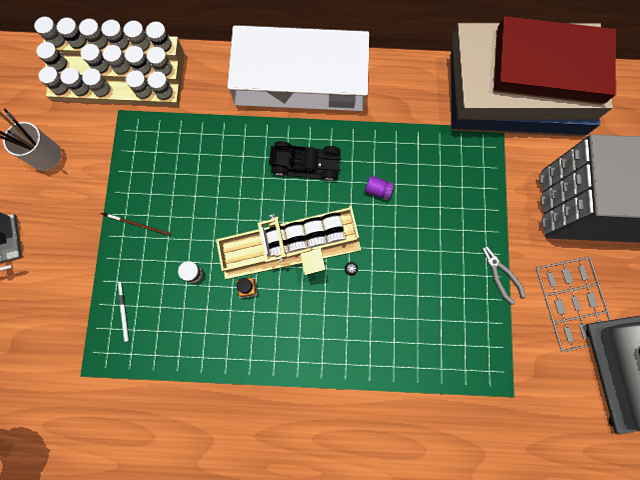

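View pics/scene0.png

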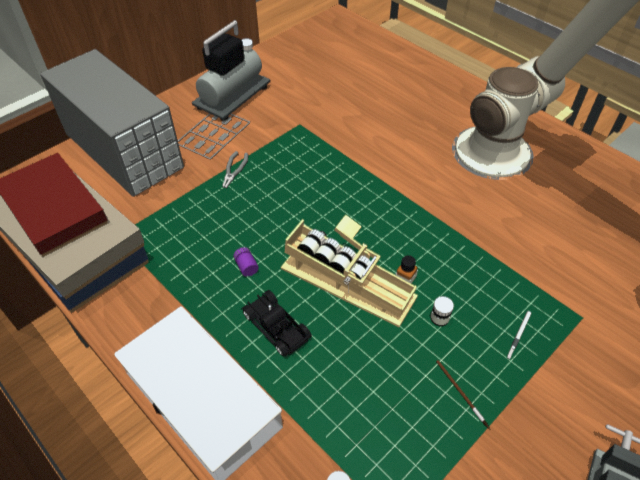

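The top view shows the rack at (290,240), with its tray to the left (low end about (222,255)). The queue of four black-and-white pots is at (272–335, 240–228) and the paddle at (314,262). The purple pot at (380,188) stands off the rack: it's the look-alike, so I'll leave it alone. Next is an enlarged crop.

```bash
sed -i "s/R=np.array(d\['rotation'\]).reshape(3,3)/R=Rotation.from_quat(d['rotation']).as_matrix()/; 2a from scipy.spatial.transform import Rotation" h.py
python3 - <<'E'
from h import *
a=cv2.imread('pics/top0.png')[190:300,205:375]; b=cv2.imread('pics/scene0.png')[200:330,270:460]
a=cv2.resize(a,(720,466),interpolation=2)
cv2.imwrite('pics/ca.png',a); cv2.imwrite('pics/cb.png',cv2.resize(b,None,fx=4,fy=4,interpolation=2))
d=pickle.load(open('pics/top0.pkl','rb'));print(atz(d,314,262,109),P(d)[0][:,2])
E
```

```text
[545.40676147 -24.5764465  109.        ] [ 0.20796267  0.00426707 -0.97812746]
```

View pics/ca.png

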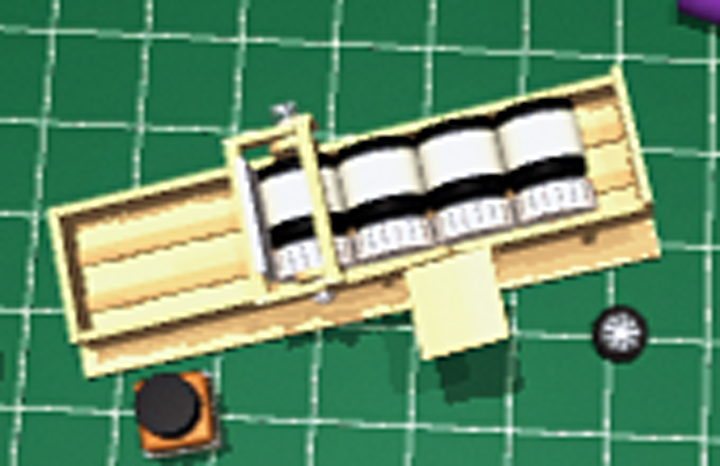

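View pics/cb.png

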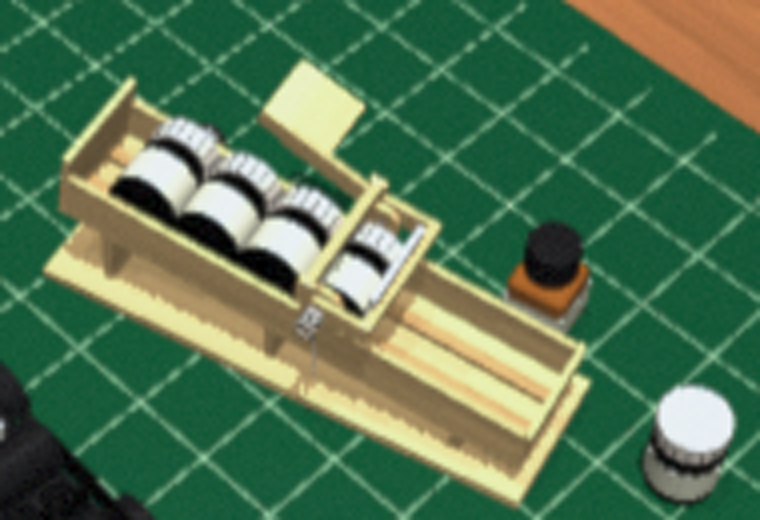

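The crops show four pots against the gate. The paddle plate is centred at about crop (457,302) in the top view and (314,109) in the scene view. Its nearest neighbours are the lane wall and, further off, the cement bottle and the wheel.

```bash
python3 - <<'E'
from h import *
t=pickle.load(open('pics/top0.pkl','rb'));s=pickle.load(open('pics/scene0.pkl','rb'))
k=720/170
T=lambda x,y:(205+x/k-.4,190+y/k-.4); S=lambda x,y:(270+x/4-.4,200+y/4-.4)
def ray(d,u,v):
    R,c=P(d); r=R@[(u-d['cx'])/d['fx'],(v-d['cy'])/d['fy'],1]; return c,r/np.linalg.norm(r)
def tri(a,b):
    L=[ray(t,*a),ray(s,*b)];M=[np.eye(3)-np.outer(r,r) for c,r in L]
    p=np.linalg.solve(sum(M),sum(m@c for m,(c,r) in zip(M,L))); return p.round(1),(proj(t,p)-a).round(1)
# paddle corners: top A(405,262) wall-downhill,B(490,248) wall-uphill,C(508,340) out-uphill,D(424,360)
for n,a,b in [('wd',(405,262),(325,152)),('wu',(490,248),(261,117)),('ou',(508,340),(304,60)),('od',(424,360),(365,107))]: print(n,*tri(T(*a),S(*b)))
print('c',*tri(T(457,302),S(314,109)))
a=atz(t,*T(90,377),3);b=atz(t,*T(660,258),3);x=a-b;print('base edge',a,b,np.linalg.norm(x),np.degrees(np.arctan2(x[1],x[0])))
q=arm.read_state();R=Rotation.from_quat(q['ee_rot']).as_matrix();print(R.round(3))
E
```

```text
wd [565.5   4.6 102.5] [-0.5  0.3]
wu [573.9 -35.2 105. ] [-0.2  0.2]
ou [530.4 -45.3 109.6] [-0.3  0.2]
od [521.2  -6.7  94.4] [-0.4  0.2]
c [547.8 -20.7 102.7] [-0.4  0.3]
base edge [516.74408415 164.01344849   3.        ] [ 592.74183805 -124.64828759    3.        ] 298.49833580035454 104.74989997662357
[[ 0.951 -0.308 -0.   ]
 [-0.308 -0.951 -0.002]
 [ 0.     0.002 -1.   ]]
```

Measured paddle centre is about (547,-21,~105), and the rack x axis has yaw about 104.7°. The base edge is 298 mm against 300 mm given, and its line matches the rack frame. I'll move over it at height with the fingers closing.

```bash
python3 -m pendant '[[0.035,0.032,0,0,0,0,0],[0.035,0.032,0,0,0,0,0],[0.035,0.032,0,0,0,0,0],[0.035,0.032,0,0,0,0,0],[0.035,0.032,0,0,0,0,0],[0.035,0.032,0,0,0,0,0],[0.035,0.032,0,0,0,0,0],[0.035,0.032,0,0,0,0,0],[0.035,0.032,0,0,0,0,0],[0.035,0.032,0,0,0,0,0],[0.035,0.032,0,0,0,0,0],[0.035,0.032,0,0,0,0,0]]'
python3 -m pendant '[[0.035,0.032,0,0,0,0,0],[0.035,0.032,0,0,0,0,0],[0.035,0.032,0,0,0,0,0],[0,0,0,0,0,8.2,0],[0,0,0,0,0,8.2,0],[0,0,0,0,0,8.2,0],[0,0,0,0,0,8.2,0],[0,0,0,0,0,8.2,0],[0,0,0,0,0,8.2,0],[0,0,0,0,0,8.2,0],[0,0,0,0,0,0,0],[0,0,0,0,0,0,0]]'
cat > go.py <<'E'
from h import *
import sys
q=arm.read_state();R=Rotation.from_quat(q['ee_rot']).as_matrix()
tgt=np.array([float(v) for v in sys.argv[1:4]])-[0,0,-25]  # tip target
print('clk',q['clock'],'pos',q['position'].round(1),'tooly yaw',np.degrees(np.arctan2(R[1,1],R[0,1])).round(1),'tz',R[:,2].round(3),'shift mm',(R.T@(tgt-q['position'])).round(1),'F',q['contact_force'].round(1),'j',q['joints'].round(2))
E
python3 go.py 547 -21 130
```

```text
clock: 1.3
position: [474.1, 98.2, 256.2]
ee_rot: [0.988, -0.156, -0.0, -0.0]
contact_force: [-0.3, 1.1, 0.5]
gripper_width: -0.1
grasp_force: 0.0
clock: 2.5
position: [543.9, -23.6, 256.0]
ee_rot: [0.793, -0.61, -0.0, 0.0]
contact_force: [0.7, -0.6, -0.7]
gripper_width: -0.2
grasp_force: 0.0
clk 2.5 pos [543.9 -23.6 256. ] tooly yaw -165.2 tz [-0.001 -0.    -1.   ] shift mm [ -1.7  -3.7 101. ] F [ 0.7 -0.6 -0.7] j [ 0.25  0.25 -0.19 -0.   -1.13  0.  ]
```

```bash
python3 -m pendant '[[-0.001,-0.002,0.035,0,0,0,0],[-0.001,-0.002,0.035,0,0,0,0],[0,0,0.026,0,0,0,0],[0,0,0,0,0,0,0],[0,0,0,0,0,0,0]]'; python3 - <<'E'
from h import *
d=shot('scene','s1')
t=shot('top','t1')
a=cv2.imread('pics/t1.png')[170:290,225:385]; b=cv2.imread('pics/s1.png')[150:300,270:430]
cv2.imwrite('pics/m1.png',np.hstack([cv2.resize(a,(400,300)),cv2.resize(b,(400,375))[:300]]))
E
python3 go.py 547 -21 130
```

```text
clock: 3.0
position: [547.9, -20.7, 160.7]
ee_rot: [0.792, -0.61, 0.0, 0.0]
contact_force: [0.3, 0.9, 0.6]
gripper_width: 0.0
grasp_force: 0.0
clk 3.1 pos [548.7 -20.5 162.2] tooly yaw -165.3 tz [ 0.003  0.    -1.   ] shift mm [0.  1.8 7.1] F [-0.4 -0.2  0.6] j [ 0.26  0.34 -0.31  0.   -0.91 -0.  ]
```

View pics/m1.png

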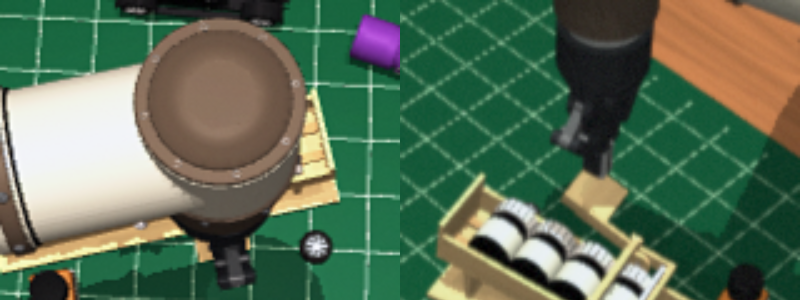

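The crop shows the fingertips (scene crop (600,175)) just above the middle of the paddle, clear of the wall and the pots. Now I'll press in stages, watching the force.

```bash
python3 -m pendant '[[0,0.001,0.01,0,0,0,0],[0,0.001,0.01,0,0,0,0],[0,0,0.01,0,0,0,0],[0,0,0.01,0,0,0,0],[0,0,0,0,0,0,0]]';python3 -m pendant '[[0,0,0.012,0,0,0,0],[0,0,0.01,0,0,0,0],[0,0,0,0,0,0,0]]'; python3 go.py 547 -21 67
```

```text
clock: 3.6
position: [545.0, -21.3, 118.8]
ee_rot: [0.792, -0.611, -0.001, 0.001]
contact_force: [-0.7, 0.1, 1.3]
gripper_width: -0.1
grasp_force: 0.5
clock: 3.9
position: [546.2, -20.9, 97.6]
ee_rot: [0.792, -0.611, 0.0, -0.0]
contact_force: [0.5, 0.0, 4.4]
gripper_width: 0.0
grasp_force: 2.2
clk 3.9 pos [546.2 -20.9  97.6] tooly yaw -165.3 tz [ 0.001  0.    -1.   ] shift mm [ 0.3 -0.8  5.6] F [0.5 0.  4.4] j [ 0.26  0.42 -0.39  0.   -0.76 -0.  ]
```

```bash
python3 -m pendant '[[0,0,0.004,0,0,0,0],[0,0,0.002,0,0,0,0],[0,0,0,0,0,0,0]]';python3 -m pendant '[[0,0,0.002,0,0,0,0],[0,0,0,0,0,0,0]]';  python3 - <<'E'
from h import *
d=shot('scene','s2')
b=cv2.imread('pics/s2.png')[190:330,270:440]
cv2.imwrite('pics/m2.png',cv2.resize(b,None,fx=3.5,fy=3.5,interpolation=2))
E
python3 go.py 547 -21 67
```

```text
clock: 4.2
position: [546.2, -20.5, 93.5]
ee_rot: [0.792, -0.611, 0.001, -0.001]
contact_force: [-1.7, 2.9, 9.4]
gripper_width: 0.0
grasp_force: 4.2
clock: 4.4
position: [546.4, -20.5, 92.0]
ee_rot: [0.792, -0.611, 0.001, -0.001]
contact_force: [-2.3, 1.3, 11.9]
gripper_width: -0.0
grasp_force: 5.1
clk 4.45 pos [546.4 -20.5  92.1] tooly yaw -165.3 tz [ 0.002  0.001 -1.   ] shift mm [ 0.6 -0.5  0.1] F [-2.9  1.4 11.8] j [ 0.26  0.43 -0.39  0.   -0.75 -0.  ]
```

View pics/m2.png

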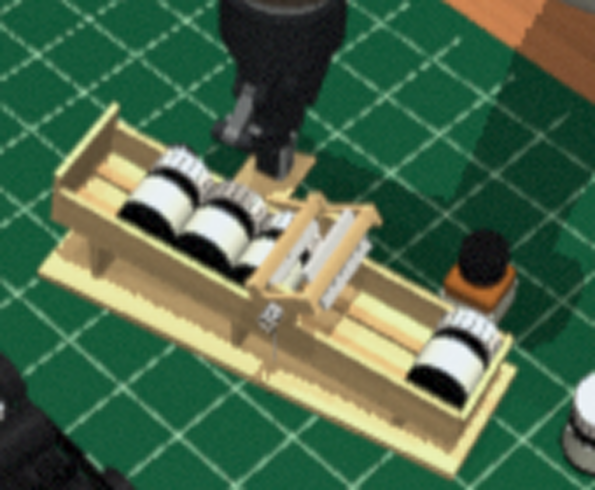

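The force jumped to 12 N at the stop height. The picture shows the first pot at the lip (crop (455,355)) and the blade holding back the other three. Now I'll let go fully and wait.

```bash
python3 -m pendant '[[0,0,-0.01,0,0,0,0],[0,0,-0.012,0,0,0,0],[0,0,-0.012,0,0,0,0],[0,0,-0.012,0,0,0,0],[0,0,-0.012,0,0,0,0],[0,0,-0.012,0,0,0,0],[0,0,0,0,0,0,0],[0,0,0,0,0,0,0],[0,0,0,0,0,0,0],[0,0,0,0,0,0,0],[0,0,0,0,0,0,0],[0,0,0,0,0,0,0]]';python3 -m pendant '[[0,0,0,0,0,0,0],[0,0,0,0,0,0,0],[0,0,0,0,0,0,0],[0,0,0,0,0,0,0],[0,0,0,0,0,0,0],[0,0,0,0,0,0,0]]';  python3 - <<'E'
from h import *
d=shot('scene','s3')
b=cv2.imread('pics/s3.png')[190:330,270:440]
cv2.imwrite('pics/m3.png',cv2.resize(b,None,fx=3.5,fy=3.5,interpolation=2))
E
python3 go.py 547 -21 67
```

```text
clock: 5.65
position: [545.4, -21.2, 159.9]
ee_rot: [0.792, -0.611, -0.0, 0.0]
contact_force: [-1.1, -0.4, -0.6]
gripper_width: -0.4
grasp_force: 0.0
clock: 6.25
position: [545.5, -21.2, 160.3]
ee_rot: [0.792, -0.611, 0.0, -0.0]
contact_force: [0.1, -0.5, -0.0]
gripper_width: 0.1
grasp_force: 0.0
clk 6.3 pos [545.5 -21.1 160.3] tooly yaw -165.3 tz [ 0. -0. -1.] shift mm [ 0.2 -1.5 68.3] F [-0.3  0.1 -0.3] j [ 0.26  0.34 -0.32  0.   -0.91 -0.  ]
```

View pics/m3.png

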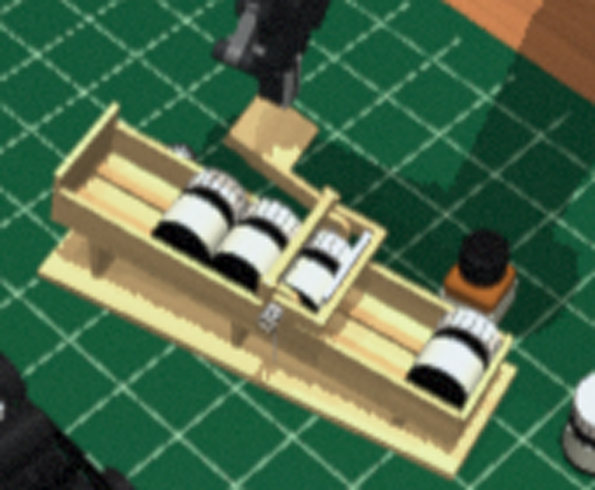

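The paddle is fully up, the gate is down, and the second pot is at the gate (crop (320,265)) with two behind it. Now the second press, by the same amount.

```bash
python3 -m pendant '[[0,0,0.01,0,0,0,0],[0,0,0.01,0,0,0,0],[0,0,0.01,0,0,0,0],[0,0,0.01,0,0,0,0],[0,0,0.012,0,0,0,0],[0,0,0.01,0,0,0,0],[0,0,0.006,0,0,0,0],[0,0,0.002,0,0,0,0],[0,0,0,0,0,0,0],[0,0,0,0,0,0,0],[0,0,0,0,0,0,0],[0,0,0,0,0,0,0]]'; python3 -m pendant '[[0,0,0,0,0,0,0],[0,0,0,0,0,0,0],[0,0,0,0,0,0,0]]'; python3 - <<'E'
from h import *
d=shot('scene','s4')
b=cv2.imread('pics/s4.png')[190:330,270:440]
cv2.imwrite('pics/m4.png',cv2.resize(b,None,fx=3.5,fy=3.5,interpolation=2))
E
```

```text
clock: 7.5
position: [546.3, -20.6, 92.3]
ee_rot: [0.792, -0.611, 0.001, -0.001]
contact_force: [-3.8, 2.1, 15.9]
gripper_width: -0.2
grasp_force: 7.2
clock: 7.8
position: [546.2, -20.6, 92.3]
ee_rot: [0.792, -0.611, 0.001, -0.001]
contact_force: [-4.6, 1.3, 16.2]
gripper_width: 0.2
grasp_force: 7.2
```

View pics/m4.png

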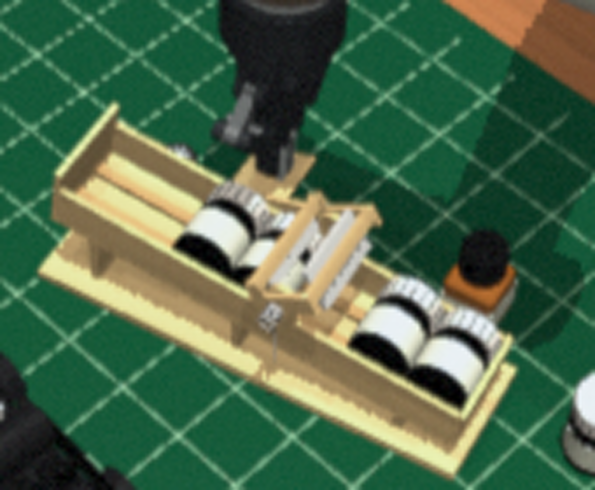

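Two pots are in the tray, clear of the gate, and two are held back. I'll release and retreat upward.

```bash
python3 -m pendant '[[0,0,-0.01,0,0,0,0],[0,0,-0.012,0,0,0,0],[0,0,-0.012,0,0,0,0],[0,0,-0.012,0,0,0,0],[0,0,-0.012,0,0,0,0],[0,0,-0.012,0,0,0,0],[0,0,-0.03,0,0,0,0],[0,0,-0.03,0,0,0,0],[0,0,0,0,0,0,0],[0,0,0,0,0,0,0],[0,0,0,0,0,0,0],[0,0,0,0,0,0,0]]';python3 -m pendant '[[0,0,0,0,0,0,0],[0,0,0,0,0,0,0],[0,0,0,0,0,0,0],[0,0,0,0,0,0,0],[0,0,0,0,0,0,0],[0,0,0,0,0,0,0],[0,0,0,0,0,0,0],[0,0,0,0,0,0,0]]';  python3 - <<'E'
from h import *
d=shot('scene','s5')
b=cv2.imread('pics/s5.png')[150:360,220:480]
cv2.imwrite('pics/m5.png',cv2.resize(b,None,fx=2.7,fy=2.7,interpolation=2))
E
```

```text
clock: 9.05
position: [544.9, -21.3, 219.1]
ee_rot: [0.792, -0.611, -0.001, 0.001]
contact_force: [-0.3, 1.0, 0.6]
gripper_width: -0.3
grasp_force: 0.0
clock: 9.85
position: [545.6, -21.2, 220.3]
ee_rot: [0.792, -0.611, 0.0, -0.0]
contact_force: [-0.7, -0.1, -1.0]
gripper_width: 0.0
grasp_force: 0.0
```

View pics/m5.png

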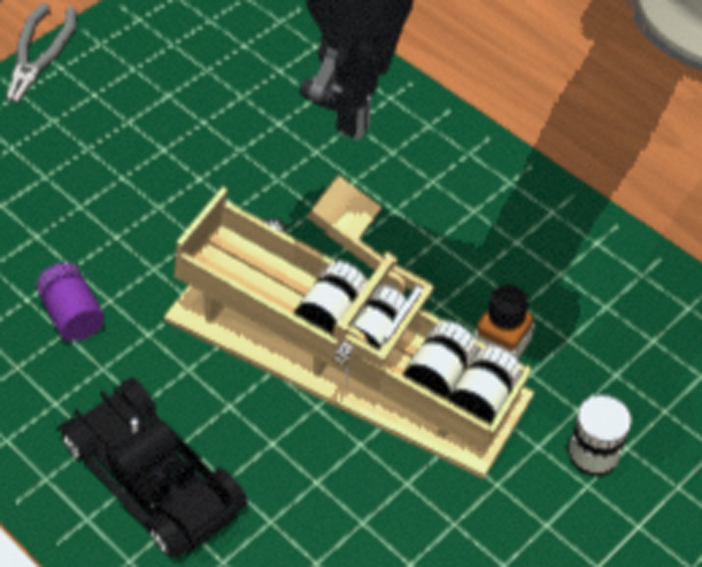

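The final picture shows two pots in the tray (crop (440,360) and (487,385)), two behind the closed gate, the paddle up and the robot clear.

```bash
python3 -c "from bench import arm; print(arm.job_done())"
```

```text
the job is handed in; nothing more can be done
None
```

Two pots were released one at a time into the catch tray with two full paddle presses, the last two pots are still queued behind the closed gate, nothing else appears to have moved, and the job was handed in about 10 s into the 38 s limit.

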